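# Reverse the router swing arm on its pivot post for the larger radius

### The arm

A 6-joint arm with a two-finger parallel gripper is mounted at the origin on the work surface. World frame = base frame: x ahead of the robot, y to its left, z up, the work surface at z = 0. Lengths are in m, angles in rad, forces in N, time in s.
With the tool pointing down it reaches from about 0.425 to 0.95 m from the base axis. Payload 3.5 kg.
Tool frame: the origin (TCP) lies on the centre line of the jaws, within the pads' length; the fingertips stand 14 mm ahead of it and the grasp point (between the pads) lies 5 mm behind it (ctrl.finger_overhang is the distance from the TCP to the fingertips, in m); z points along the fingers, y is the line along which they close (so a half turn about z gives the same grasp; the last joint's range is limited). The gripper opens to 85 mm and grips with 20 to 120 N. Pads are 22 mm wide; open, the fingers measure 114 mm over their backs; the gripper's body (76 mm by 85 mm) begins 54 mm behind the grasp point. The pads swing forward as they close: fully open they stand 13 mm farther back than shut.
Start: joints at [1.125, 0.286, 1.577, -0, 1.279, -0.15], TCP at [0.197, 0.646, 0.245] pointing down, gripper open.
Joint ranges: [-2.77, 2.77], [-0.9, 2.22], [0.21, 2.48], [-1.53, 4.67], [0.24, 2.81], [-2.84, 2.84]. Speed limits (rad/s): [2.79, 2.79, 3.14, 3.14, 3.14, 3.14].

### API

Orientations are given as a unit quaternion [x, y, z, w].
In Python, from plant import ctrl gives the robot as it stands.
- The arm moves only by the tool send_rows, never from a script. Its argument "moves" is text: rows parted by semicolons, each of 7 numbers parted by spaces: the turn, a rotation vector about the tool's x, y, z in units of 360 degrees (1.0 is 360 degrees), then the shift along the tool's x, y, z in units of 20 cm (1.0 is 20 cm), then the gripper's target within -1 to 1 (fully open at 1, half-way at 0, shut at -1). A call has 1 to 12 rows; each row is the pose to reach, as a shift and turn from the pose commanded when the call began, along the tool's axes at that moment, turning the shorter way round; what a row does not reach only later rows make up. A row lasts 1/8 s, in which the tool goes at most 62.5 mm and 10.7 degrees, less where a joint would pass 70% of its speed; a pose out of reach is approached as far as the arm can. A call with a number of a shift or a turn outside -1 to 1 is refused whole. A call with a gripper value outside its range is refused whole. The fingers move at their own pace and stop on an object; "newtons" is the grip in N (left out, the last holds). Time passes only in rows, so rows that repeat a pose let the fingers close. It gives the time, the measured TCP pose, the force, the opening and the grip force at its end, in the units of the state.
- ctrl.get_state(): the state, without advancing time (a new reading comes with each control period).
- ctrl.read_camera(name): name is "scene" or "top" or "wrist"; returns a dict with "image" (480x640x3 uint8, red, green, blue), "fovy" (degrees; the focal length in pixels is half the picture's height over the tangent of half this angle, whatever the lens; pixels are square), "cx", "cy" (the principal point, pixels), "extrinsics" (4x4, takes a point from camera to world coordinates). Camera axes: x right, y up, looking along -z (the intrinsics and any distortion apply to the point x, -y, -z); pixel columns grow to the right and rows downward; lengths in m; the calibration is good to about 2 mm. The wrist camera is an equidistant fisheye: a pixel r from the principal point sees the ray r / f radians off the axis. A picture is of the moment at which its call begins. There is no depth.
- ctrl.sign_off(): hands the job in; it is judged then, once.
The state is a dict: "time": time; "qpos": joint angles; "dq": joint speeds; "joint_efforts": joint torques, N m; "eef_pos": TCP position; "tcp_rot": TCP orientation; "contact_force": force on the tool from outside, world axes, zero at the start; "wrist_torque": the same for the moment, N m; "opening": opening from 0.0 (shut) to 1.0 (fully open); "finger_force": force on a finger pad.
Only numpy, scipy, OpenCV 4.12 (cv2) and the standard library are available. Lean on these libraries where they do the work, as an engineer would, in place of code of your own. Each camera call takes 0.05 s, during which the arm holds its last target. There are 200 camera calls.

### The job

The arc-routing jig's swing arm is set for the small radius: change it to the large one. Squeeze the two tabs of the lock wing on the pivot post and turn the wing in line with the arm, lift the arm off, turn it end for end and refit it by its other eye, flat on the seat and pointing out over the blank again as before; then squeeze and turn the wing fully back across the jig so that both tabs spring out. Leave the bottle, tin, pencil and other tools on the bench as they stand.

Things in the scene. Friction and masses are not known exactly. Their poses are not given: they have to be found in the camera images.
- jig: Arc-routing jig fixed to the bench: plywood board 240 x 250 x 15 thick, origin at the centre of its underside, z up; its x axis runs from the pivot post out over the blank. A black 76 x 80 pivot block round (-62, 0), top 30 above the bench, carries the seat and post. Two toggle clamps stand at y = +-101 (x -118 to 0, 28 wide), up to 60 above the bench.
- blank (a point): Middle of the top of the blank, a 15 mm panel on the jig's board: 138 along the jig's x, 208 along its y, top 30 above the bench. An inner arc is already cut in it at radius 65 from the post, an outer one is pencilled at 115.
- seat (a point): Centre of the steel seat (disc of radius 26, top 36 above the bench) on which an eye of the arm rests, at (-62, 0, 36) in the jig frame; the axes are the jig's. A round post of radius 11 with a bevelled top rises 14 from the seat through the eye and carries the lock wing.
- swing_arm: Loose aluminium swing arm, 244 long, 12 thick, 0.3 to 0.55 kg, lying level with its near eye round the post. Origin: centre of the near eye on the underside; x towards the far eye, z up. At the start it points out over the blank, swung 0.1 to 0.45 rad from the jig's x towards the jig's y. It drops in only when its notches are in line with the wing (see far_eye).
- near_eye (a point): Centre of the eye nearer to the bush (65 from it), on the arm's underside; on the post at the start. Same eye shape as far_eye; the axes are the arm's.
- far_eye (a point): Centre of the eye farther from the bush (115 from it), on the arm's underside, at x = 180 in the arm frame. Each eye is 64 x 64 with a through hole of radius 12.5 and two opposite notches along the arm's x (16 wide, reaching 21.5 from the centre): the lock wing passes through only when it is in line with the arm.
- waist (a point): Middle of the arm's thickness in its plain waist, at x = 118 in the arm frame, 6 above the underside (42 above the bench at the start): the place to grip, 36 wide across y, straight from x = 96 to 147, with 6 free below it to the blank. The arm's centre of mass is near x = 87.
- bush (a point): Foot of the steel router bush, a tube of radius 20 at x = 65 in the arm frame, from 6 below the arm's underside (it rests on the blank) to 3 above its top. The plate round it (x 35 to 95) is 56 wide. Two glide studs 7 across reach as low, at x = 31 and 149.
- lock (a joint): Angle of the lock wing: 0 = locked, square across the jig (along its y), with a stop there; grows to 1.6 turning clockwise seen from above; 1.571 = along the jig's x. Stays where left (friction 0.03 N m). Near 0 it is latched (0.1 play): it leaves 0 only, and comes back to 0 only, with both tabs squeezed in by 3 mm or more; let go at 0 the tabs spring out and latch it.
- lock_grip (a point): Middle of the lock wing on the post's axis, 30 above the seat; its x axis runs along the wing, its y from tab to tab. Wing: aluminium thumb-turn 36 long, 12 thick, from 15 to 47 above the seat (3 above the arm's top), rounded top. In the middle of each flat side a dark tab 10 wide and 18 tall, centred at this height, stands out to 10 from the axis.
- tab_a (a joint): Travel of one tab: 0 = out, 0.0043 = squeezed flush with the wing; spring about 2 N at rest to 8 N flush.
- tab_b (a joint): Travel of the opposite tab, the same.
- glue: Bystander: white glue bottle, radius 27, 168 tall, standing on the blank (top about 198 above the bench); origin under its centre.
- screw_tin: Bystander: open tin of screws, radius 18, 40 tall, standing on the blank close beside the arm; origin under its centre.
- pencil: Bystander: flat carpenter's pencil, a stub 75 x 14 x 7, lying on the blank along the jig's x; origin under its middle.
- router: Bystander: compact router standing on a 92 square base, 175 tall; origin under its centre.
- drill: Bystander: cordless drill standing on its battery, about 200 long, 215 tall; origin under the battery.
- tape: Bystander: tape measure 80 x 36 x 62; origin under its centre.
- sanding_block: Bystander: cork sanding block 115 x 66 x 32; origin under its centre.

How it is judged:
On the way, in this order (a step that is already met when the one before it is completed fails the run):
1. the lock wing is turned in line with the arm, which still lies on its seat by the near eye (angle between the x axis of lock_grip and the x axis of swing_arm, either way round below 0.2 rad and z of near_eye in the frame of seat below 0.006 m), for 0.1 s.
2. the arm is lifted clear over the lock wing (z of each of near_eye, far_eye in the frame of seat above 0.05 m), for 0.1 s.
3. the arm, turned end for end, lies flat on the seat with its far eye round the post, pointing out over the blank (horizontal distance between far_eye and seat below 0.004 m and z of far_eye in the frame of seat between -0.003 and 0.003 m and angle between swing_arm's own z axis and vertical below 0.05 rad and x of near_eye in the frame of seat above 0.12 m), for 0.2 s.
At the end, for the whole second after the job is handed in: The far eye is round the post (within 4 mm) and flat on the seat (within 3 mm, tilt under 0.05 rad), the near eye out over the blank (over 120 mm ahead of the post along the jig's x), the lock wing within 0.13 rad of square across, both tabs out (within 1 mm), the arm at rest (all of step 3 and value of joint lock below 0.13 rad and value of joint each of tab_a, tab_b below 0.001 m and linear speed of swing_arm below 0.02 m/s); the robot touches nothing.
It fails at once if the glue bottle is shoved or knocked over (moved more than 20 mm or tipped) (distance of glue from where it was at the start of the episode above 0.02 m or angle between glue's own z axis and vertical above 0.35 rad).
It fails at once if the screw tin is shoved or knocked over (moved more than 20 mm or tipped) (distance of screw_tin from where it was at the start of the episode above 0.02 m or angle between screw_tin's own z axis and vertical above 0.35 rad).
It fails at once if the pencil is shoved or knocked over (moved more than 20 mm or tipped) (distance of pencil from where it was at the start of the episode above 0.02 m or angle between pencil's own z axis and vertical above 0.35 rad).
It fails at once if the router or drill is shoved or knocked over (moved more than 20 mm or tipped) (distance of any of router, drill from where it was at the start of the episode above 0.02 m or angle between any of router, drill's own z axis and vertical above 0.35 rad).
It fails at once if the tape measure or sanding block is shoved or knocked over (moved more than 20 mm or tipped) (distance of any of tape, sanding_block from where it was at the start of the episode above 0.02 m or angle between any of tape, sanding_block's own z axis and vertical above 0.35 rad).
It also fails if it takes over 72 s, if anything falls off the work surface, if the arm or the gripper's body presses on something with over 40 N, if the wrist force passes 120 N, or if a joint passes its speed limit or range.

## Working session

There is one attempt and no reset: what is moved stays moved. The work goes in short steps, Python scripts to look and compute and a tool call to move; the robot and the scene stay as the last step left them, time stands still between calls to the robot, and variables do not carry over. Pictures are saved under pics/ and viewed, at most 10 in all, crops included, and the job is handed in when it is done.

Besides the shell and the picture viewer there is one more tool, called after "Call:" as name(argument=value, ...) on one line, values as JSON. send_rows: Moves the arm, as the interface text tells. Its arguments: {"type":"object","properties":{"moves":{"type":"string"},"newtons":{"type":"number"}},"required":["moves"]}

```bash
ls; mkdir -p pics; python3 - <<'E'
from plant import ctrl
import cv2,numpy as np,pickle
d={}
for n in("scene","top","wrist"):
    c=ctrl.read_camera(n); d[n]=c
    cv2.imwrite(f"pics/{n}0.png",c["image"][:,:,::-1])
    print(n,c["fovy"],c["cx"],c["cy"],np.round(c["extrinsics"],3).tolist())
pickle.dump(d,open("cams0.pkl","wb"))
print(ctrl.get_state(),ctrl.finger_overhang)
E
```

```text
pics
scene 53.47346017619101 314.81364571352367 235.2484753898196 [[-0.252, -0.512, 0.821, 1.466], [0.968, -0.13, 0.215, 0.211], [-0.003, 0.849, 0.528, 0.662], [0.0, 0.0, 0.0, 1.0]]
top 47.39206662682096 312.3327911412873 245.6019854601443 [[0.023, 0.981, -0.191, 0.305], [-1.0, 0.023, 0.002, 0.004], [0.006, 0.19, 0.982, 1.322], [0.0, 0.0, 0.0, 1.0]]
wrist 65.70646984690485 322.1826592797221 232.80355003000346 [[0.291, -0.92, -0.261, 0.131], [0.957, 0.28, 0.08, 0.665], [-0.001, -0.273, 0.962, 0.373], [0.0, 0.0, 0.0, 1.0]]
{'time': 0.15, 'qpos': array([ 1.12502045e+00,  2.87020443e-01,  1.57782777e+00,  1.37053621e-05,
        1.27860999e+00, -1.49995943e-01]), 'dq': array([-0.00121234, -0.00173333, -0.00556241,  0.00050367,  0.00088796,
        0.00058857]), 'joint_efforts': array([ 9.60282669e-04, -4.06600857e+01, -2.93141735e+01, -1.28325560e-04,
        3.90556219e-03, -1.92511385e-05]), 'eef_pos': array([0.19650922, 0.64525924, 0.24423307]), 'tcp_rot': array([ 1.47353356e-01,  9.89083474e-01, -8.89766145e-04, -2.80039857e-04]), 'contact_force': array([ 0.22249228, -0.45730466,  0.20618671]), 'wrist_torque': array([-0.00602944, -0.00818578,  0.01029886]), 'finger_force': 0.0, 'opening': 0.9980029916355192} 0.014
```

View pics/top0.png

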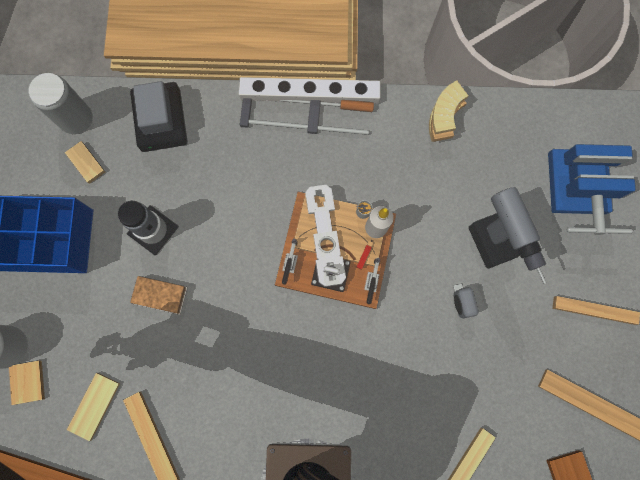

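View pics/scene0.png

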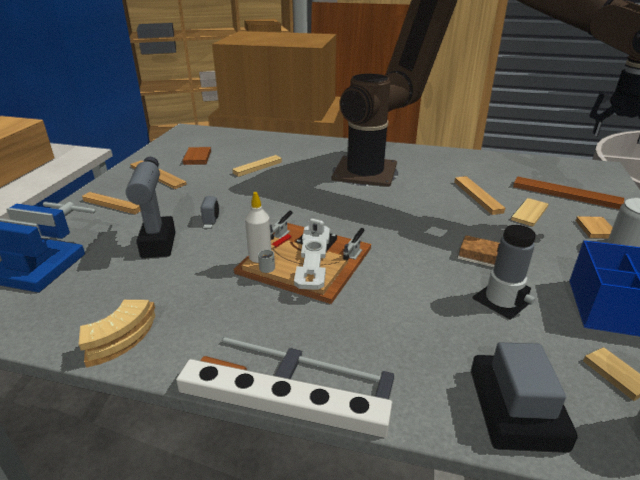

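Top view: jig board corners at about (300,193), (394,208), (378,306), (275,287); white arm runs from the post (330,268) to the far eye (320,197); glue at (382,216), tin at (364,209), pencil at (365,257). Scene view: jig in the middle at (305,262), arm from (316,232) to (310,275), glue (258,230), tin (266,260).

```bash
cat > h.py <<'E'
import numpy as np,cv2
def f(c): return 240/np.tan(np.radians(c["fovy"])/2)
def ray(c,u,v,fish=False):
    x,y=(u-c["cx"])/f(c),(v-c["cy"])/f(c)
    if fish:
        r=np.hypot(x,y); s=np.sin(r)/r if r>1e-9 else 1; d=np.array([x*s,-y*s,-np.cos(r)])
    else: d=np.array([x,-y,-1.])
    E=np.array(c["extrinsics"]); return E[:3,3],E[:3,:3]@d
def at(c,u,v,z,fish=False):
    o,d=ray(c,u,v,fish); return (o+d*(z-o[2])/d[2])[:2]
def proj(c,p,fish=False):
    E=np.array(c["extrinsics"]); q=E[:3,:3].T@(np.array(p)-E[:3,3]); x,y,z=q[0],-q[1],-q[2]
    if fish:
        r=np.hypot(x,y); k=np.arctan2(r,z)/r if r>1e-9 else 1/z
    else: k=1/z
    return c["cx"]+f(c)*x*k, c["cy"]+f(c)*y*k
E
python3 - <<'E'
import pickle,cv2,numpy as np
from h import *
d=pickle.load(open("cams0.pkl","rb")); c=d["top"]
for u,v in((300,193),(394,208),(378,306),(275,287)): print("board",at(c,u,v,.015).round(4))
I=c["image"]; hsv=cv2.cvtColor(I,cv2.COLOR_RGB2HSV)
m=((hsv[...,2]>165)&(hsv[...,1]<40)).astype(np.uint8); m[:180]=0;m[300:]=0;m[:,:290]=0;m[:,352:]=0
cs,_=cv2.findContours(m,0,2); k=max(cs,key=cv2.contourArea); r=cv2.minAreaRect(k); b=cv2.boxPoints(r); print(r,b)
print([at(c,*p,.048).round(4) for p in b])
cv2.imwrite("pics/top0c.png",cv2.resize(I[175:320,260:410,::-1],None,fx=4,fy=4,interpolation=cv2.INTER_CUBIC))
E
```

```text
board [0.691  0.0355]
board [ 0.6583 -0.1975]
board [ 0.416 -0.158]
board [0.4557 0.0891]
((325.01239013671875, 234.57772827148438), (100.35592651367188, 26.577436447143555), 80.94210815429688) [[303.98975 187.11757]
 [330.23578 182.93343]
 [346.03503 282.0379 ]
 [319.789   286.22205]]
[array([0.6963, 0.0254]), array([ 0.7084, -0.038 ]), array([ 0.4675, -0.079 ]), array([ 0.4562, -0.0177])]
```

View pics/top0c.png

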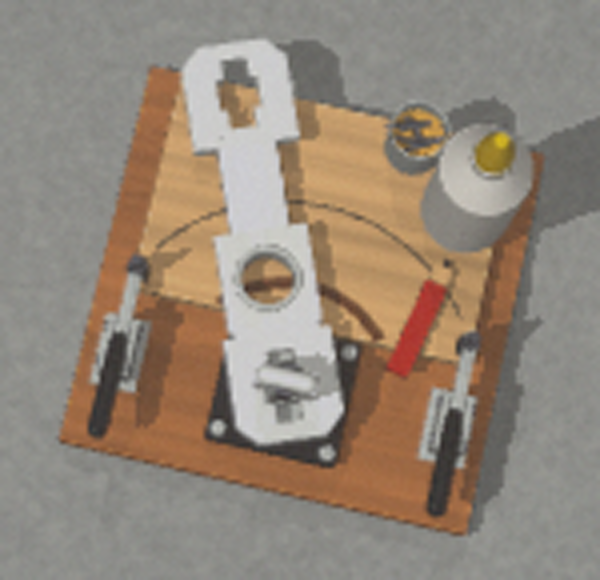

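The crop shows the post at about (285,380) crop px, with the wing lying across. The arm points up to its far eye at (238,85). The tin is at (417,135), glue at (480,185) and pencil at (415,325), all on the right of the arm. Next I'll bring the wrist camera over the jig.

Call:
send_rows(moves="0 0 0 -0.8 -0.95 0 1;0 0 0 -0.8 -0.95 0 1;0 0 0 -0.8 -0.95 0 1;0 0 0 -0.8 -0.95 0 1;0 0 0 -0.8 -0.95 0 1")

```text
time: 0.78
eef_pos: [0.2954, 0.4144, 0.2449]
tcp_rot: [0.15, 0.989, -0.0, -0.0]
contact_force: [-0.1, -0.1, 0.2]
opening: 0.999
finger_force: 0.0
```

Call:
send_rows(moves="0 0 0 -0.8 -0.95 0 1;0 0 0 -0.8 -0.95 0 1;0 0 0 -0.8 -0.95 0 1;0 0 0 -0.8 -0.95 0 1;0 0 0 -0.8 -0.95 0 1")

```text
time: 1.4
eef_pos: [0.3936, 0.1864, 0.2456]
tcp_rot: [0.15, 0.989, 0.0, 0.0]
contact_force: [-0.2, 0.4, 0.3]
opening: 1.003
finger_force: 0.0
```

Call:
send_rows(moves="0 0 0.23 -0.8 -0.95 0 1;0 0 0.23 -0.8 -0.95 0 1;0 0 0.23 -0.8 -0.95 0 1;0 0 0.23 -0.8 -0.95 0 1;0 0 0.23 -0.8 -0.95 0 1;0 0 0.23 -0.8 -0.95 0 1;0 0 0.23 -0.8 -0.95 0 1;0 0 0.23 -0.8 -0.95 0 1;0 0 0.23 -0.8 -0.95 0 1;0 0 0.23 -0.8 -0.95 0 1")

```text
time: 2.65
eef_pos: [0.49, -0.0385, 0.2452]
tcp_rot: [0.764, 0.646, 0.0, -0.0]
contact_force: [-0.1, -0.3, -0.7]
opening: 0.999
finger_force: 0.0
```

```bash
python3 - <<'E'
from plant import ctrl
import cv2,numpy as np,pickle
c=ctrl.read_camera("wrist"); pickle.dump(c,open("w1.pkl","wb"))
cv2.imwrite("pics/w1.png",c["image"][:,:,::-1])
s=ctrl.get_state(); print(s["time"],s["eef_pos"],s["tcp_rot"],s["qpos"].round(3))
E
```

```text
2.7 [ 0.48989581 -0.03871619  0.24523341] [ 7.63768376e-01  6.45490390e-01  3.50102271e-05 -1.51215543e-04] [-0.286 -0.127  2.017  0.     1.252 -0.118]
```

View pics/w1.png

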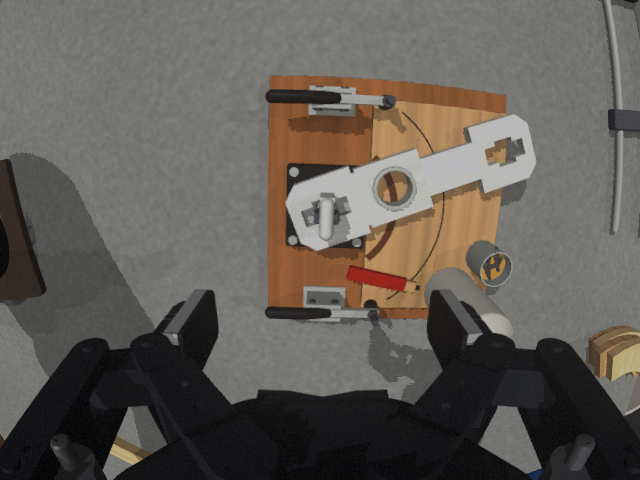

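The wrist view shows the wing top at (327,218), running vertically in the image. The bush is at (393,188), the far eye at (503,152), and the block screws are at (293,172), (293,240) and (357,243). The tin is at (490,262), glue at (460,300) and pencil at (378,279).

```bash
python3 - <<'E'
import pickle,cv2,numpy as np
from h import *
c=pickle.load(open("w1.pkl","rb")); ct=pickle.load(open("cams0.pkl","rb"))["top"]
I=c["image"]; hsv=cv2.cvtColor(I,cv2.COLOR_RGB2HSV)
m=((hsv[...,2]>140)&(hsv[...,1]<40)).astype(np.uint8); m[:110]=0;m[255:]=0;m[:,:280]=0;m[:,540:]=0
m=cv2.morphologyEx(m,cv2.MORPH_CLOSE,np.ones((5,5)))
m=cv2.morphologyEx(m,cv2.MORPH_OPEN,np.ones((9,9)))
cs,_=cv2.findContours(m,0,1); k=max(cs,key=cv2.contourArea)[:,0]
P=np.array([at(c,*p,.048,True) for p in k]).astype(np.float32)*1000
r=cv2.minAreaRect(P); b=cv2.boxPoints(r); print(r)
e=[(b[1]-b[0]),(b[2]-b[1])]; L=max(e,key=np.linalg.norm); a=L/np.linalg.norm(L); a*=np.sign(a[0])
print("arm dir",np.arctan2(a[1],a[0]),"near",np.array(r[0])-90*a,"far",np.array(r[0])+90*a,"px",proj(c,[*(np.array(r[0])-90*a)/1000,.083],True))
for n,u,v,z in(("bush",393,188,.051),("s1",293,172,.03),("s2",293,240,.03),("s3",357,243,.03),("wingA",327,203,.083),("wingB",327,232,.083),("bl0",271,76,.015),("bl1",268,318,.015),("br0",506,95,.015),("tinrim",496,267,.07),("pen1",348,274,.037),("pen2",418,286,.037)): print(n,(at(c,u,v,z,True)*1000).round(1))
print("glue cap top cam",at(ct,383.7,212,.195)*1000,"tin top",at(ct,260+420/4,175+130/4,.07)*1000)
q=cv2.resize(I[150:260,275:385,::-1],None,fx=5,fy=5,interpolation=cv2.INTER_CUBIC); cv2.imwrite("pics/w1c.png",q)
E
```

```text
((581.4338989257812, -26.659500122070312), (246.7825164794922, 65.04752349853516), 9.847172737121582)
arm dir 0.17186554 near [492.75982666 -42.05136299] far [670.10797119 -11.26763725] px (np.float64(325.2900764226745), np.float64(220.6189134495243))
bush [556.  -30.3]
s1 [469.2  -4. ]
s2 [457.1 -68.9]
s3 [517.9 -82.2]
wingA [496.5 -28. ]
wingB [492.6 -51.7]
bl0 [463.1  90.7]
bl1 [ 410.5 -156.8]
br0 [697.   43.6]
tinrim [ 644.9 -115.9]
pen1 [ 504.5 -110. ]
pen2 [ 572.9 -135.8]
glue cap top cam [ 600.35685018 -147.78858872] tin top [ 642.99180274 -120.42939488]
```

View pics/w1c.png

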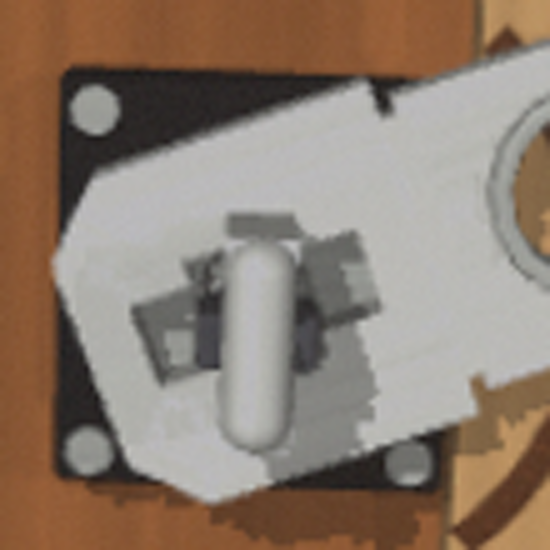

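Call:
send_rows(moves="0 0 0.006 -0.015 0.022 0.2 0;0 0 0.006 -0.015 0.022 0.4 0;0 0 0.006 -0.015 0.022 0.6 0;0 0 0.006 -0.015 0.022 0.7 0;0 0 0.006 -0.015 0.022 0.7 0;0 0 0.006 -0.015 0.022 0.7 0", newtons=30)

```text
time: 3.45
eef_pos: [0.4944, -0.0433, 0.1064]
tcp_rot: [0.776, 0.63, 0.001, 0.001]
contact_force: [-0.1, 0.3, -0.0]
opening: 0.501
finger_force: 0.0
```

```bash
cat > to.py <<'E'
# usage: to.py x y z phi  (mm, rad) -> row numbers from the present measured pose
import sys,numpy as np
from scipy.spatial.transform import Rotation as R
from plant import ctrl
s=ctrl.get_state(); A=R.from_quat(s["tcp_rot"]); p=s["eef_pos"]
x,y,z,ph=map(float,sys.argv[1:5]); c,q=np.cos(ph),np.sin(ph)
B=R.from_matrix(np.array([[-q,c,0],[c,q,0],[0,0,-1]]))
Y=A.as_matrix()[:,1]
print("pose",(p*1000).round(1),"phi",np.arctan2(Y[1],Y[0]).round(4),"q",s["qpos"].round(2),"F",s["contact_force"].round(1),"op",round(s["opening"]*85,1),"ff",round(s["finger_force"],1),"t",round(s["time"],2))
print("turn",((A.inv()*B).as_rotvec()/2/np.pi).round(4),"shift",(A.inv().apply(np.array([x,y,z])/1000-p)/.2).round(4))
E
python3 to.py 493.7 -42.3 66 -.205; python3 - <<'E'
from plant import ctrl
import cv2,pickle
c=ctrl.read_camera("wrist"); pickle.dump(c,open("w2.pkl","wb"))
cv2.imwrite("pics/w2.png",c["image"][200:,140:520,::-1])
E
```

```text
pose [494.4 -43.3 106.4] phi -0.2072 q [-0.29  0.06  2.12  0.    0.97 -0.08] F [-0.1  0.3 -0. ] op 42.6 ff 0.0 t 3.45
turn [ 0.0003  0.     -0.0004] shift [ 0.0042 -0.0049  0.2022]
```

View pics/w2.png

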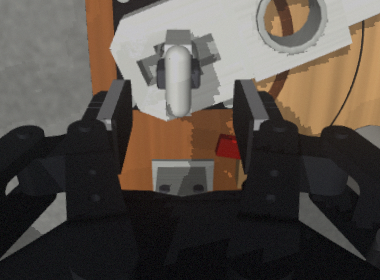

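The wing at crop (180,80) is centred between the pads at 128 and 236. I'll descend and squeeze.

Call:
send_rows(moves="0 0 0 0.004 -0.005 0.1 0;0 0 0 0.004 -0.005 0.2 0;0 0 0 0.004 -0.005 0.202 0;0 0 0 0.004 -0.005 0.202 -0.3;0 0 0 0.004 -0.005 0.202 -0.5;0 0 0 0.004 -0.005 0.202 -1;0 0 0 0.004 -0.005 0.202 -1;0 0 0 0.004 -0.005 0.202 -1", newtons=35)

```text
time: 4.5
eef_pos: [0.4927, -0.0422, 0.0663]
tcp_rot: [0.777, 0.63, -0.0, -0.0]
contact_force: [-4.7, 1.1, 7.0]
opening: 0.131
finger_force: 38.0
```

```bash
python3 to.py 493.7 -42.3 66 -1.399; python3 - <<'E'
from h import *
import pickle
c=pickle.load(open("w2.pkl","rb")); print(at(c,320,248,.080,True),at(c,318,312,.080,True))
E
```

```text
pose [492.7 -42.2  66.3] phi -0.2074 q [-0.29  0.12  2.13 -0.    0.89 -0.08] F [-4.7  1.1  7. ] op 11.1 ff 38.0 t 4.5
turn [-1.000e-04  1.000e-04  1.896e-01] shift [0.0007 0.0048 0.0014]
[ 0.49788691 -0.0256259 ] [ 0.49038989 -0.05643026]
```

Call:
send_rows(moves="0 0 0.025 0 -0.004 0 -1;0 0 0.05 0 -0.004 0 -1;0 0 0.075 0 -0.004 0 -1;0 0 0.1 0 -0.004 0 -1;0 0 0.125 0 -0.004 0 -1;0 0 0.15 0 -0.004 0 -1;0 0 0.175 0 -0.004 0 -1;0 0 0.19 0 -0.004 0 -1;0 0 0.19 0 -0.004 0 -1;0 0 0.19 0 -0.004 0 -1")

```text
time: 5.75
eef_pos: [0.4926, -0.0421, 0.0663]
tcp_rot: [0.996, 0.085, 0.0, 0.0]
contact_force: [-2.1, 1.0, 6.7]
opening: 0.13
finger_force: 37.8
```

```bash
python3 to.py 493 -42.2 66 -1.399
```

```text
pose [492.6 -42.1  66.3] phi -1.4009 q [-0.29  0.12  2.14  0.    0.88  1.11] F [-2.1  1.   6.7] op 11.0 ff 37.8 t 5.75
turn [ 0.0001 -0.0001 -0.0003] shift [0.0021 0.0007 0.0015]
```

Call:
send_rows(moves="0 0 0 0 0 0 0;0 0 0 0 0 0 0;0 0 0 0 0 0 0;0 0 0 0 0 -0.2 0.3;0 0 0 0 0 -0.45 0.3;0 0 0 0 0 -0.7 0.3;0 0 0 0 0 -0.7 0.3;0 0 0 0 0 -0.7 0.3", newtons=90)

```text
time: 6.75
eef_pos: [0.4915, -0.0419, 0.2041]
tcp_rot: [0.996, 0.085, -0.0, -0.0]
contact_force: [0.1, -0.3, 0.4]
opening: 0.649
finger_force: 0.0
```

```bash
python3 - <<'E'
from plant import ctrl
import cv2,pickle
c=ctrl.read_camera("wrist"); pickle.dump(c,open("w3.pkl","wb"))
cv2.imwrite("pics/w3.png",c["image"][:,:,::-1])
E
python3 to.py 602 -24 50 -1.399
```

```text
pose [491.  -41.8 203.2] phi -1.4017 q [-0.29 -0.08  2.05  0.    1.17  1.11] F [-0.7 -0.4 -0.9] op 55.1 ff 0.0 t 6.8
turn [-0.0002  0.0004 -0.0004] shift [0.5643 0.0069 0.7643]
```

View pics/w3.png

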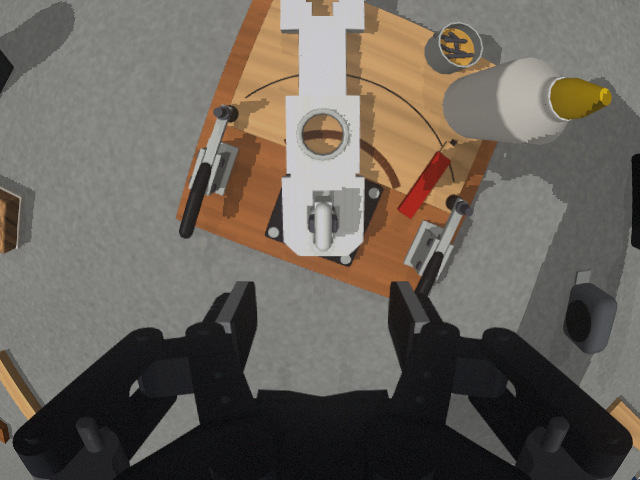

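The wing at (322,225) lies along the arm. The waist spans columns 302–347 over rows 45–90, and the bush is at (324,134). The tin is at (460,45), glue at (480,100) and pencil at (424,183).

```bash
python3 - <<'E'
import pickle
from h import *
c=pickle.load(open("w3.pkl","rb")); I=c["image"]; hsv=cv2.cvtColor(I,cv2.COLOR_RGB2HSV)
m=(hsv[...,2]>140)&(hsv[...,1]<40)
for v in range(40,92,10):
    x=np.where(m[v,270:380])[0]+270; a=at(c,x[0]-.5,v,.048,True); b=at(c,x[-1]+.5,v,.048,True)
    print(v,x[0],x[-1],"mid",((a+b)*500).round(1),"w",round(np.linalg.norm(a-b)*1000,1))
print("bush",at(c,324,134,.051,True)*1000,"tin",at(c,461,43,.07,True)*1000,"glue base side",at(c,444,105,.03,True)*1000)
for x in(322,236): print(at(c,322.5,x,.083,True)*1000) if x<300 else None
print("edges plate y=95:",at(c,324,95,.048,True)*1000)
E
python3 to.py 602 -24 50 -1.399
```

```text
40 299 345 mid [630.  -18.3] w 35.5
50 299 345 mid [622.  -19.6] w 35.5
60 299 345 mid [614.1 -21. ] w 35.4
70 299 345 mid [606.3 -22.3] w 35.4
80 299 345 mid [598.6 -23.6] w 35.4
90 299 345 mid [590.9 -25. ] w 35.4
bush [557.67024039 -32.17223011] tin [ 645.83149991 -118.51489147] glue base side [ 601.38672996 -125.8186    ]
[488.21768191 -42.92568825]
edges plate y=95: [587.20109626 -27.12330115]
pose [491.  -41.8 203.2] phi -1.4017 q [-0.29 -0.08  2.05  0.    1.17  1.11] F [-0.7 -0.4 -0.9] op 55.1 ff 0.0 t 6.8
turn [-0.0002  0.0004 -0.0004] shift [0.5643 0.0069 0.7643]
```

Call:
send_rows(moves="0 0 0 0.25 0 0 0.3;0 0 0 0.5 0 0 0.3;0 0 0 0.566 0 0.2 0.3;0 0 0 0.566 0 0.4 0.3;0 0 0 0.566 0 0.55 0.3;0 0 0 0.566 0 0.6 0.3;0 0 0 0.566 0 0.6 0.3")

```text
time: 7.68
eef_pos: [0.6026, -0.0228, 0.0834]
tcp_rot: [0.996, 0.084, -0.001, -0.0]
contact_force: [0.2, 0.3, -0.6]
opening: 0.649
finger_force: 0.0
```

```bash
python3 to.py 602.5 -22.9 46 -1.400
```

```text
pose [602.6 -22.8  83.4] phi -1.4017 q [-0.21  0.31  1.86  0.    0.97  1.2 ] F [ 0.2  0.3 -0.6] op 55.2 ff 0.0 t 7.67
turn [-0.0002  0.0005 -0.0003] shift [0.     0.0005 0.1871]
```

Call:
send_rows(moves="0 0 0 0 0 0.1 0.3;0 0 0 0 0 0.17 0.3;0 0 0 0 0 0.187 0.3;0 0 0 0 0 0.187 0.3;0 0 0 0 0 0.187 -1;0 0 0 0 0 0.187 -1;0 0 0 0 0 0.187 -1;0 0 0 0 0 0.187 -1;0 0 0 0 0 0.187 -1", newtons=90)

```text
time: 8.8
eef_pos: [0.6042, -0.023, 0.0487]
tcp_rot: [0.996, 0.084, 0.001, 0.0]
contact_force: [-1.0, 1.1, 5.5]
opening: 0.393
finger_force: 90.6
```

```bash
python3 to.py 602.5 -22.9 140 -1.400
```

```text
pose [604.2 -23.   48.7] phi -1.4018 q [-0.21  0.37  1.87  0.    0.9   1.2 ] F [-1.   1.1  5.5] op 33.4 ff 90.6 t 8.8
turn [ 0.     -0.0002 -0.0003] shift [-0.0077 -0.0016 -0.4564]
```

Call:
send_rows(moves="0 0 0 0 0 -0.04 -1;0 0 0 0 0 -0.08 -1;0 0 0 0 0 -0.12 -1;0 0 0 0 0 -0.16 -1;0 0 0 0 0 -0.2 -1;0 0 0 0 0 -0.25 -1;0 0 0 0 0 -0.3 -1;0 0 0 0 0 -0.36 -1;0 0 0 0 0 -0.4 -1;0 0 0 0 0 -0.4 -1")

```text
time: 10.05
eef_pos: [0.6042, -0.0231, 0.1287]
tcp_rot: [0.996, 0.084, 0.001, 0.0]
contact_force: [-0.1, -0.5, -4.6]
opening: 0.394
finger_force: 90.0
```

```bash
python3 to.py 602.5 -22.9 250 -1.400
```

```text
pose [604.2 -23.1 128.7] phi -1.4016 q [-0.21  0.25  1.84 -0.    1.04  1.2 ] F [-0.1 -0.5 -4.6] op 33.5 ff 90.0 t 10.05
turn [ 0.0001 -0.0003 -0.0003] shift [-0.0069 -0.0019 -0.6064]
```

Call:
send_rows(moves="0 0 0 0 0 -0.15 -1;0 0 0 0 0 -0.3 -1;0 0 0 0 0 -0.45 -1;0 0 0 0 0 -0.6 -1;0 0 -0.02 0 0 -0.6 -1;0 0 -0.045 0 0 -0.6 -1;0 0 -0.07 0 0 -0.6 -1;0 0 -0.095 0 0 -0.6 -1;0 0 -0.12 0 0 -0.6 -1;0 0 -0.145 0 0 -0.6 -1;0 0 -0.17 0 0 -0.6 -1;0 0 -0.195 0 0 -0.6 -1")

```text
time: 11.55
eef_pos: [0.6029, -0.0228, 0.2465]
tcp_rot: [0.765, 0.644, -0.001, -0.001]
contact_force: [0.1, 0.2, -4.0]
opening: 0.392
finger_force: 90.7
```

```bash
python3 to.py 570 -28 245 1.742
```

```text
pose [602.9 -22.8 246.5] phi -0.1714 q [-0.21  0.13  1.76  0.    1.26 -0.03] F [ 0.1  0.2 -4. ] op 33.3 ff 90.7 t 11.55
turn [-2.000e-04 -4.000e-04 -3.045e-01] shift [-0.0537 -0.1578  0.0076]
```

Call:
send_rows(moves="0 0 -0.025 -0.01 -0.02 0 -1;0 0 -0.05 -0.02 -0.04 0 -1;0 0 -0.075 -0.03 -0.06 0 -1;0 0 -0.1 -0.04 -0.08 0 -1;0 0 -0.125 -0.05 -0.1 0 -1;0 0 -0.15 -0.06 -0.12 0 -1;0 0 -0.175 -0.07 -0.14 0 -1;0 0 -0.2 -0.075 -0.16 0 -1;0 0 -0.225 -0.075 -0.18 0 -1;0 0 -0.25 -0.075 -0.2 0 -1;0 0 -0.275 -0.075 -0.205 0 -1;0 0 -0.304 -0.075 -0.205 0 -1")

```text
time: 13.05
eef_pos: [0.5597, -0.0304, 0.2465]
tcp_rot: [-0.084, 0.996, 0.0, -0.001]
contact_force: [-0.3, 0.6, -5.9]
opening: 0.391
finger_force: 90.8
```

```bash
python3 to.py 560 -30.5 145 1.742
```

```text
pose [559.7 -30.4 246.5] phi 1.7396 q [-0.24  0.04  1.86 -0.    1.25 -1.97] F [-0.3  0.6 -5.9] op 33.2 ff 90.8 t 13.05
turn [ 0.0001 -0.0004 -0.0004] shift [-0.0029 -0.0011  0.5076]
```

Call:
send_rows(moves="0 0 0 0 0 0.15 -1;0 0 0 0 0 0.3 -1;0 0 0 0 0 0.45 -1;0 0 0 0 0 0.55 -1;0 0 0 0 0 0.58 -1;0 0 0 0 0 0.58 -1;0 0 0 0 0 0.58 -1")

```text
time: 13.92
eef_pos: [0.5614, -0.0308, 0.1328]
tcp_rot: [-0.081, 0.997, -0.0, 0.001]
contact_force: [-0.4, -0.4, -4.9]
opening: 0.392
finger_force: 90.7
```

```bash
python3 - <<'E'
from plant import ctrl
import cv2,pickle
c=ctrl.read_camera("wrist"); pickle.dump(c,open("w4.pkl","wb"))
cv2.imwrite("pics/w4.png",c["image"][:,:,::-1])
c=ctrl.read_camera("scene"); pickle.dump(c,open("s4.pkl","wb"))
E
python3 to.py 560 -30.5 50 1.742
```

```text
pose [561.3 -30.7 132.8] phi 1.7337 q [-0.24  0.16  1.95 -0.    1.03 -1.97] F [ 0.3 -0.3 -4. ] op 33.4 ff 90.7 t 14.03
turn [-0.0001  0.0003 -0.0013] shift [0.0072 0.0026 0.4142]
```

View pics/w4.png

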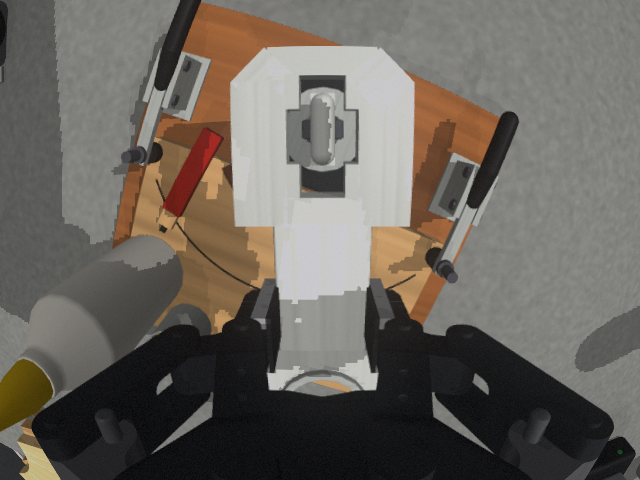

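The far-eye hole spans rows 75–195 and columns 287–358, and the wing shows inside it at (321,130). The eye is nearly over the wing, so I'll measure the offset and tilt.

```bash
python3 - <<'E'
import pickle
from h import *
c=pickle.load(open("w4.pkl","rb")); I=c["image"]; g=cv2.cvtColor(I,cv2.COLOR_RGB2HSV)
m=((g[...,2]>130)&(g[...,1]<35)).astype(np.uint8)
zt=.1321
for v in(105,140,175,205,215):
    x=np.where(m[v,200:440])[0]+200; a=at(c,x[0]-.5,v,zt,True);b=at(c,x[-1]+.5,v,zt,True)
    print(v,x[0],x[-1],"mid",((a+b)*500).round(1),"w",round(np.linalg.norm(a-b)*1000,2))
for v in(235,255,275):
    x=np.where(m[v,265:380])[0]+265; a=at(c,x[0]-.5,v,zt,True);b=at(c,x[-1]+.5,v,zt,True)
    print(v,x[0],x[-1],"mid",((a+b)*500).round(1),"w",round(np.linalg.norm(a-b)*1000,2))
col=m[:,300:345].mean(1); print("end row",np.where(col>.5)[0][:1],"notch top",np.where(col[50:100]<.5)[0][:1]+50)
col2=m[:,305:340].mean(1); print([ (i,round(float(col2[i]),1)) for i in range(186,206)])
for n,v in(("end",46.5),("notchtop",75),("notchbot",197),("shoulder",226)): print(n,(at(c,322.5,v,zt,True)*1000).round(1))
for z in(.083,.080): print("wing ends",[(at(c,u,v,z,True)*1000).round(1) for u,v in((322.5,93),(320.5,167))])
print("post px top",proj(c,[.4928,-.0421,.083],True))
E
```

```text
105 231 413 mid [484.3 -43.8] w 63.87
140 231 412 mid [496.6 -42. ] w 64.0
175 233 411 mid [508.9 -39.8] w 63.78
205 234 410 mid [519.7 -38. ] w 64.1
215 235 409 mid [523.4 -37.4] w 63.77
235 274 370 mid [530.9 -36.2] w 35.41
255 275 369 mid [538.5 -34.9] w 35.27
275 276 369 mid [546.4 -33.4] w 35.57
end row [46] notch top [75]
[(186, 0.0), (187, 0.0), (188, 0.0), (189, 0.0), (190, 0.0), (191, 0.0), (192, 0.0), (193, 0.0), (194, 0.0), (195, 0.0), (196, 0.0), (197, 0.1), (198, 1.0), (199, 1.0), (200, 1.0), (201, 1.0), (202, 1.0), (203, 1.0), (204, 1.0), (205, 1.0)]
end [464.6 -46.9]
notchtop [474.7 -45.2]
notchbot [517.  -38.3]
shoulder [527.5 -36.5]
wing ends [array([476.3, -44.9]), array([511.6, -40.1])]
wing ends [array([476., -45.]), array([511.9, -40.1])]
post px top (np.float64(322.7544505825813), np.float64(127.80287916034929))
```

Call:
send_rows(moves="0 0 0 0.012 -0.002 0 -1;0 0 0 0.012 -0.002 0.06 -1;0 0 0 0.012 -0.002 0.12 -1;0 0 0 0.012 -0.002 0.12 -1;0 0 0 0.012 -0.002 0.12 -1")

```text
time: 14.65
eef_pos: [0.5582, -0.0313, 0.1072]
tcp_rot: [-0.081, 0.997, 0.0, -0.0]
contact_force: [0.6, 0.0, -4.9]
opening: 0.395
finger_force: 90.7
```

```bash
python3 to.py 559 -31.4 48.7 1.737
```

```text
pose [558.2 -31.3 107.2] phi 1.7337 q [-0.24  0.19  1.96  0.    0.99 -1.97] F [ 0.6  0.  -4.9] op 33.6 ff 90.7 t 14.65
turn [ 0.     -0.0001 -0.0005] shift [-0.0039 -0.0012  0.2926]
```

Call:
send_rows(moves="0 0 0 -0.003 0 0.03 -1;0 0 0 -0.003 0 0.06 -1;0 0 0 -0.003 0 0.09 -1;0 0 0 -0.003 0 0.12 -1;0 0 0 -0.003 0 0.12 -1")

```text
time: 15.28
eef_pos: [0.5583, -0.0311, 0.0826]
tcp_rot: [-0.081, 0.997, 0.0, -0.001]
contact_force: [-0.3, -0.6, -4.9]
opening: 0.391
finger_force: 90.7
```

```bash
python3 to.py 559 -31.4 48.7 1.737
```

```text
pose [558.3 -31.1  82.6] phi 1.7337 q [-0.24  0.23  1.97 -0.    0.94 -1.97] F [-0.3 -0.6 -4.9] op 33.2 ff 90.7 t 15.28
turn [ 0.0001 -0.0003 -0.0005] shift [-0.0037 -0.0022  0.1697]
```

Call:
send_rows(moves="0 0 0 0 0 0.03 -1;0 0 0 0 0 0.06 -1;0 0 0 0 0 0.08 -1;0 0 0 0 0 0.1 -1;0 0 0 0 0 0.12 -1;0 0 0 0 0 0.135 -1;0 0 0 0 0 0.135 -1")

```text
time: 16.15
eef_pos: [0.5586, -0.0312, 0.0562]
tcp_rot: [-0.081, 0.997, 0.0, -0.0]
contact_force: [-0.6, -0.5, -4.4]
opening: 0.397
finger_force: 90.7
```

```bash
python3 to.py 559 -31.4 48.7 1.737
```

```text
pose [558.6 -31.2  56.2] phi 1.7337 q [-0.24  0.27  1.98 -0.    0.89 -1.97] F [-0.6 -0.5 -4.4] op 33.7 ff 90.7 t 16.15
turn [ 0.     -0.0001 -0.0005] shift [-0.0016 -0.0014  0.0377]
```

Call:
send_rows(moves="0 0 0 0 0 0.02 -1;0 0 0 0 0 0.03 -1;0 0 0 0 0 0.036 -1;0 0 0 0 0 0.038 -1;0 0 0 0 0 0.038 -1")

```text
time: 16.77
eef_pos: [0.5589, -0.0312, 0.049]
tcp_rot: [-0.081, 0.997, -0.0, 0.0]
contact_force: [-0.5, -0.1, -4.5]
opening: 0.393
finger_force: 90.8
```

```bash
python3 to.py 559 -31.4 48.7 1.737
```

```text
pose [558.9 -31.2  49. ] phi 1.7337 q [-0.24  0.28  1.98  0.    0.88 -1.97] F [-0.5 -0.1 -4.5] op 33.4 ff 90.8 t 16.77
turn [-0.      0.     -0.0005] shift [-0.0003 -0.0008  0.0016]
```

Not quite seated yet, because the tool still carries the weight. I'll press down a little more and then release.

Call:
send_rows(moves="0 0 0 0 0 0.005 -1;0 0 0 0 0 0.01 -1;0 0 0 0 0 0.01 -1")

```text
time: 17.15
eef_pos: [0.5591, -0.0313, 0.0488]
tcp_rot: [-0.081, 0.997, -0.0, -0.0]
contact_force: [-6.7, 0.9, 6.4]
opening: 0.396
finger_force: 92.2
```

Call:
send_rows(moves="0 0 0 0 0 0 0.3;0 0 0 0 0 0 0.3;0 0 0 0 0 0 0.3;0 0 0 0 0 0 0.3;0 0 0 0 0 -0.15 0.3;0 0 0 0 0 -0.35 0.3;0 0 0 0 0 -0.6 0.3;0 0 0 0 0 -0.8 0.3;0 0 0 0 0 -0.8 0.3;0 0 0 0 0 -0.8 0.3")

```text
time: 18.4
eef_pos: [0.5583, -0.0311, 0.206]
tcp_rot: [-0.081, 0.997, 0.0, -0.001]
contact_force: [-0.0, -0.4, -0.8]
opening: 0.65
finger_force: 0.0
```

```bash
python3 - <<'E'
from plant import ctrl
import cv2,pickle
c=ctrl.read_camera("wrist"); pickle.dump(c,open("w5.pkl","wb"))
cv2.imwrite("pics/w5.png",c["image"][:,:,::-1])
E
python3 to.py 492.8 -42.2 200 -1.4
```

```text
pose [557.9 -31.  205.2] phi 1.7336 q [-0.24  0.07  1.9  -0.    1.17 -1.97] F [-0.3  0.3 -0.3] op 55.4 ff 0.0 t 18.45
turn [-7.000e-04 -3.000e-04  4.987e-01] shift [ 0.3301 -0.0024  0.0267]
```

View pics/w5.png

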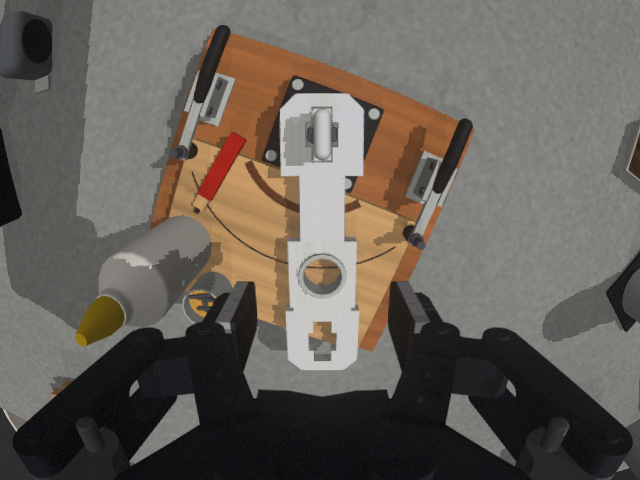

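The arm is seated by its far eye. The wing at (321,134) is still in line with it, and the glue, tin and pencil are untouched. Next I'll go back over the post for the wing.

Call:
send_rows(moves="0 0 0.025 0.1 0 0 0.3;0 0 0.05 0.2 0 0 0.3;0 0 0.075 0.33 -0.002 0 0.2;0 0 0.1 0.33 -0.002 0 0;0 0 0.125 0.33 -0.002 0 0;0 0 0.15 0.33 -0.002 0 0;0 0 0.175 0.33 -0.002 0 0;0 0 0.2 0.33 -0.002 0 0;0 0 0.225 0.33 -0.002 0 0;0 0 0.25 0.33 -0.002 0 0;0 0 0.25 0.33 -0.002 0 0", newtons=35)

```text
time: 19.82
eef_pos: [0.4928, -0.0421, 0.2049]
tcp_rot: [0.647, 0.763, -0.001, -0.002]
contact_force: [-0.0, 0.2, -0.4]
opening: 0.5
finger_force: 0.0
```

Call:
send_rows(moves="0 0 0.025 0 0 0 0;0 0 0.05 0 0 0 0;0 0 0.075 0 0 0 0;0 0 0.1 0 0 0 0;0 0 0.125 0 0 0 0;0 0 0.15 0 0 0 0;0 0 0.175 0 0 0.1 0;0 0 0.2 0 0 0.2 0;0 0 0.225 0 0 0.3 0;0 0 0.249 0 0 0.45 0;0 0 0.249 0 0 0.5 0;0 0 0.249 0 0 0.5 0")

```text
time: 21.32
eef_pos: [0.4931, -0.0421, 0.106]
tcp_rot: [0.996, 0.086, -0.001, -0.0]
contact_force: [-0.2, -0.7, 0.1]
opening: 0.495
finger_force: 0.0
```

```bash
python3 to.py 492.8 -42.2 66.3 -1.4
```

```text
pose [493.1 -42.1 106. ] phi -1.3985 q [-0.29  0.06  2.12  0.    0.97  1.11] F [-0.2 -0.7  0.1] op 42.1 ff 0.0 t 21.32
turn [-0.0002  0.0004  0.0002] shift [-0.001   0.0002  0.1983]
```

Call:
send_rows(moves="0 0 0 0 0 0.1 0;0 0 0 0 0 0.19 0;0 0 0 0 0 0.198 0;0 0 0 0 0 0.198 -0.3;0 0 0 0 0 0.198 -0.5;0 0 0 0 0 0.198 -1;0 0 0 0 0 0.198 -1;0 0 0 0 0 0.198 -1", newtons=35)

```text
time: 22.32
eef_pos: [0.4946, -0.0419, 0.0688]
tcp_rot: [0.996, 0.084, 0.001, -0.0]
contact_force: [-1.4, 3.5, 5.3]
opening: 0.132
finger_force: 38.3
```

```bash
python3 to.py 492.7 -42.2 66.3 -.2074
```

```text
pose [494.6 -41.9  68.8] phi -1.4018 q [-0.29  0.12  2.13  0.    0.89  1.11] F [-1.4  3.5  5.3] op 11.2 ff 38.3 t 22.32
turn [ 1.000e-04 -3.000e-04 -1.901e-01] shift [-0.0097  0.0001  0.0127]
```

Call:
send_rows(moves="0 0 -0.025 -0.003 0 0 -1;0 0 -0.05 -0.006 0 0 -1;0 0 -0.075 -0.009 0 0 -1;0 0 -0.1 -0.009 0 0 -1;0 0 -0.125 -0.009 0 0 -1;0 0 -0.15 -0.009 0 0 -1;0 0 -0.175 -0.009 0 0 -1;0 0 -0.19 -0.009 0 0 -1;0 0 -0.193 -0.009 0 0 -1;0 0 -0.193 -0.009 0 0 -1;0 0 -0.193 -0.009 0 0 -1")

```text
time: 23.7
eef_pos: [0.493, -0.0403, 0.0688]
tcp_rot: [0.772, 0.636, 0.003, -0.001]
contact_force: [0.7, 9.6, 6.2]
opening: 0.131
finger_force: 38.5
```

```bash
python3 -c "
from plant import ctrl;print(ctrl.get_state()['wrist_torque'])"; python3 to.py 492.7 -42.2 66.3 -.2074
```

```text
[ 1.55601367 -0.00454606 -0.26716865]
pose [493.  -40.3  68.8] phi -0.1922 q [-0.29  0.12  2.13  0.01  0.89 -0.1 ] F [0.7 9.6 6.2] op 11.1 ff 38.5 t 23.7
turn [ 0.0002 -0.0009  0.0024] shift [-0.0095  0.0001  0.0126]
```

The stop is reached: the torque resists further turning. I'll release and look.

Call:
send_rows(moves="0 0 0 0 0 0 -0.3;0 0 0 0 0 0 0;0 0 0 0 0 0 0;0 0 0 0 0 0 0;0 0 0 0 0 -0.2 0;0 0 0 0 0 -0.45 0.2;0 0 0 0 0 -0.7 0.2;0 0 0 0 0 -0.7 0.2;0 0 0 0 0 -0.7 0.2")

```text
time: 24.82
eef_pos: [0.4915, -0.0426, 0.2066]
tcp_rot: [0.771, 0.637, -0.0, -0.0]
contact_force: [0.4, -0.2, -0.8]
opening: 0.599
finger_force: 0.0
```

```bash
python3 - <<'E'
from plant import ctrl
import cv2,pickle
c=ctrl.read_camera("wrist"); pickle.dump(c,open("w6.pkl","wb"))
I=c["image"]; cv2.imwrite("pics/w6.png",cv2.resize(I[130:330,220:420,::-1],None,fx=3,fy=3,interpolation=cv2.INTER_CUBIC))
E
python3 to.py 492.8 -42.2 200 -.2
```

```text
pose [491.  -42.5 205.6] phi -0.1891 q [-0.29 -0.08  2.05 -0.    1.18 -0.1 ] F [-0.7 -0.7 -0.1] op 51.1 ff 0.0 t 24.88
turn [-0.0005 -0.      0.0017] shift [0.0029 0.0086 0.0282]
```

View pics/w6.png

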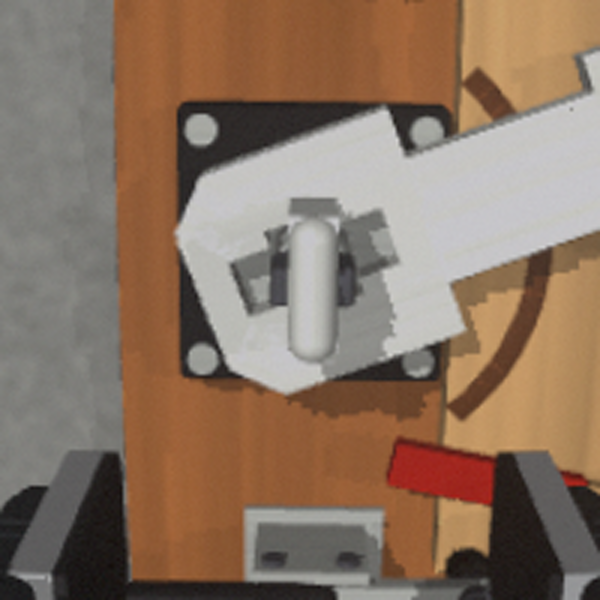

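The wing at (312,290) stands square to the block edges. Both dark tabs, at (281,280) and (346,278), stand out, and the gripper is clear.

```bash
python3 -c "
from plant import ctrl;print(ctrl.sign_off())"
```

```text
the job is handed in; nothing more can be done
None
```

The swing arm now sits by its far eye, flat on the seat and pointing out over the blank. The lock wing is turned fully back across with both tabs out, and the job is handed in at about 25 s with no score returned.

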